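Sort optics parts into the lab's storage trays

ROBOT

A 6-joint arm with a two-finger parallel gripper is mounted at the origin on a cart in front of the work surface, level with it; the furniture and walls round the work are solid. World frame = base frame: x ahead of the robot, y to its left, z up, the work surface at z = 0. Lengths are in m, angles in rad, forces in N, time in s.
With the tool pointing down it reaches from about 0.2 to 0.875 m from the base axis. Payload 3.4 kg.
Tool frame: the origin (TCP) lies between the finger pads; the fingertips stand 25 mm ahead of it and the grasp point (between the pads) lies 6 mm ahead of it (r.nose_length is the z of the fingertips in the tool frame, in m); z points along the fingers, x is the direction in which the jaws open and shut, and the axes are right-handed (so a half turn about z gives the same grasp; the last joint's range is limited). The gripper opens to 94 mm and grips with 3 to 60 N. Pads are 16 mm wide; open, the fingers measure 119 mm over their backs; the gripper's body (75 mm by 177 mm) begins 78 mm behind the grasp point.
Start: joints at [1.049, 0.276, 1.505, -0, 1.361, -0.121], TCP at [0.224, 0.529, 0.23] pointing down, gripper open.
Joint ranges: [-2.89, 2.89], [-0.75, 2.08], [0.22, 2.7], [-1.18, 4.32], [0.11, 2.71], [-2.7, 2.7]. Speed limits (rad/s): [2.57, 2.57, 3.14, 3.14, 3.14, 3.14].

INTERFACE

Orientations are given as a unit quaternion [w, x, y, z].
In Python, from plant import r, gripper_to, inverse_kinematics, vision, models, telemetry gives the robot as it stands. Calls block until the motion is done:
- r.move_to(position, orientation): joint-space move of the TCP to a pose.
- r.move_l(position, rot=None, vel=0.15, guard=None): straight line of the TCP; rot=None keeps the orientation; vel is the mean speed in m/s. With guard (N) it stops when the force on the tool has changed by that much, and returns True; else False.
- r.movej(angles): joint-space move.
- gripper_to(opening, f_grip=None): finger opening in m; f_grip is the grip in N (None keeps the last); returns when the fingers have stopped.
- r.hold(seconds).
- inverse_kinematics(position, orientation): joint angles nearest the present ones, or None.
- vision.snapshot(name): name is "scene" or "side" or "wrist"; returns the picture (420x560x3 uint8, red, green, blue); there is no depth.
- vision.get_calibration(name): a dict with "fx", "fy", "cx", "cy" (pixels), "position" and "orientation" of the camera in the world. Camera axes: x right, y down, z forward; pixel columns grow to the right and rows downward; lengths in m; the calibration is good to about 2 mm. A picture is of the moment at which its call begins: read the wrist's pose just before it. get_calibration takes no time and is no camera call; for the wrist camera it gives the pose at the moment of the call.
A pose or a line that the arm cannot do raises r.PlanningError and nothing moves.
- r.sign_off(): hands the job in, once; it reports no verdict.
Trained networks look in the newest picture that a camera, given by its name, has taken for a name from the list of things; names that differ only in an ending like _2 or _b are one class to them, and where a whole thing is asked for, a point or a joint stands for the part that bears it (a point fixed in the world has none). Each returns a list of dicts, best first, with "score" (0 to 1); they miss things now and then, are a little off and sometimes report something else, mostly with a low value. They report only what shows in the picture. A call takes as long as a camera call. They do not tell look-alikes from the thing itself.
- models.boxes_of(thing, camera): "at" ([x, y, z] in m, in world coordinates, good to about 4 mm: the middle of the surface that is visible of it).
- models.regions_of(thing, camera): "pixels" (420x560 bool, what is visible of it).
- models.mark_of(thing, camera): "at" ([x, y, z] in m, in world coordinates, good to about 4 mm: a listed point, or the origin of a listed thing).
Readings, each from a call of its own:
- telemetry.current_t(): time.
- telemetry.current_joints(): joint angles.
- telemetry.current_dq(): joint speeds.
- telemetry.current_joint_efforts(): joint torques, N m.
- telemetry.current_ee_pos(): TCP position.
- telemetry.current_tool_rot(): TCP orientation.
- telemetry.current_wrist_force(): force on the tool from outside, world axes, zero at the start.
- telemetry.current_torque(): the same for the moment, N m.
- telemetry.current_opening(): finger opening in m.
Only numpy, scipy, OpenCV 4.12 (cv2) and the standard library are available. Lean on these libraries where they do the work, as an engineer would, in place of code of your own. Each camera call takes 0.05 s, during which the arm holds its last target. There are 200 camera calls.

TASK

Put the loose optics parts away in their trays: the two round lens cases into the blue tray and the two lens tubes into the green tray, one to a bay, and the beam-splitter cube into the small yellow tray. Each part ends flat on the bay's floor, the tubes and the cube upright as they stand now; lower each one into its bay rather than dropping it, and leave the mirror stand and the brown dropper bottle where they are.

Things in the scene. Friction and masses are not known exactly. Their poses are not given: they have to be found in the camera images.
- black_case: black round flat lens case, lying flat: disc 39 mm diameter, 16 mm high. Origin: centre of its underside, z up. A lens case. At the start it stands on a fixed grey mat whose top is 3 mm above the table.
- white_case: white round flat lens case, lying flat: disc 34 mm diameter, 14 mm high. Origin: centre of its underside, z up. A lens case. At the start it stands on a fixed grey mat whose top is 3 mm above the table.
- short_tube: short black lens tube standing on end, a purple-tinted lens visible in its open top: 30 mm diameter, 30 mm high. Origin: centre of its underside, z up. At the start it stands on a fixed grey mat whose top is 3 mm above the table.
- long_tube: long black lens tube standing on end, a purple-tinted lens visible in its open top: 30 mm diameter, 52 mm high. Origin: centre of its underside, z up. At the start it stands on a fixed grey mat whose top is 3 mm above the table.
- splitter_cube: black beam-splitter cube with green round windows in its sides: 38 x 38 mm, 40 mm high (screw heads included). Origin: centre of its underside, z up, x and y square to its side faces. At the start it stands on a fixed grey mat whose top is 3 mm above the table.
- case_tray: blue tray with two bays side by side, 106 mm (x) by 121 mm (y) outside. Bay centres at y = +29.5 and -29.5 mm, a 3 mm divider, 13 mm high, between. Fixed; 3 mm walls, tops 14 mm above the table; each bay is 100 mm (x) by 56 mm (y) inside, its floor 4 mm above the table. Origin: centre of the underside, z up.
- tube_tray: green tray with two bays side by side, 106 mm (x) by 121 mm (y) outside. Bay centres at y = +29.5 and -29.5 mm, a 3 mm divider, 13 mm high, between. Fixed; 3 mm walls, tops 14 mm above the table; each bay is 100 mm (x) by 56 mm (y) inside, its floor 4 mm above the table. Origin: centre of the underside, z up.
- cube_tray: small yellow tray with a single bay, 106 mm (x) by 62 mm (y) outside; the bay is centred on the origin. Fixed; 3 mm walls, tops 14 mm above the table; each bay is 100 mm (x) by 56 mm (y) inside, its floor 4 mm above the table. Origin: centre of the underside, z up.
- mirror_stand: bystander: black-footed post stand with a square black mirror mount, 65 x 54 mm, 133 mm high, loose. Origin: centre of its underside, z up. Must not be disturbed. Fixed things to clear: a camera on posts 0.26 m high at x 0.40 to 0.54, y -0.05 to 0.04 m; a beam screen 0.32 m high at x 0.40 to 0.53, y -0.43 to -0.40 m.
- dropper_bottle: bystander: brown dropper bottle with a black dropper cap, 38 mm diameter, 108 mm high, loose. Origin: centre of its underside, z up. Must not be disturbed. Fixed things to clear: a red laser head 0.17 m high at x 0.61 to 0.83, y 0.07 to 0.30 m; a laptop on a platform 0.13 m high at y above 0.48 m.
Not all that is in view belongs to the job. What is shaped like the long_tube but pink is not meant.

How it is judged:
By the outcome, as a careful person would: the job done as asked, in the order asked, and still so for the second after the job is handed in, with the robot touching nothing.
It also fails if it takes over 128 s, if anything falls off the work surface, if the arm or the gripper's body presses on something with over 40 N, if the wrist force passes 120 N, or if a joint passes its speed limit or range.

## Working session

There is one attempt and no reset: what is moved stays moved. The work goes in short steps, each a Python script; the robot and the scene stay as the last script left them, time stands still between calls to the robot, and variables do not carry over. Pictures are saved under pics/ and viewed, about 12 in all and at most 16, crops included, and the job is handed in when it is done.

```bash
mkdir -p pics; ls
python3 - <<'E'
from plant import *
import cv2,numpy as np
from plant import r,vision,models,telemetry
for c in ["scene","side"]:
    im=vision.snapshot(c); cv2.imwrite(f"pics/{c}0.png",im[:,:,::-1])
    k=vision.get_calibration(c); print(c,np.round(k["position"],3))
    for t in "black_case white_case short_tube long_tube splitter_cube case_tray tube_tray cube_tray mirror_stand dropper_bottle".split():
        print(t,[(np.round(d["at"],3).tolist(),round(d["score"],2)) for d in models.mark_of(t,c)])
print(telemetry.current_t(),telemetry.current_tool_rot())
E
```

```text
pics
scene [-0.067 -0.332  0.885]
black_case [([0.44, -0.144, 0.006], 0.71)]
white_case [([0.525, -0.196, 0.002], 0.57)]
short_tube [([0.544, -0.319, -0.002], 0.51), ([0.639, -0.424, 0.004], 0.36)]
long_tube [([0.419, -0.296, 0.002], 0.85), ([0.586, 0.1, -0.004], 0.62)]
splitter_cube [([0.641, -0.248, 0.008], 0.73), ([0.639, -0.42, 0.003], 0.56)]
case_tray [([0.641, -0.04, -0.002], 0.84), ([0.641, -0.247, 0.006], 0.51)]
tube_tray [([0.438, 0.328, 0.001], 0.79)]
cube_tray [([0.439, 0.163, 0.001], 0.94)]
mirror_stand [([0.64, -0.42, 0.0], 0.95), ([0.526, -0.199, 0.002], 0.45)]
dropper_bottle [([0.645, 0.369, -0.0], 0.67)]
side [-0.66  -0.614  0.908]
black_case [([0.444, -0.141, 0.003], 0.58)]
white_case [([0.519, -0.197, 0.004], 0.42)]
short_tube [([0.544, -0.318, 0.004], 0.43)]
long_tube [([0.592, 0.105, 0.002], 0.7), ([0.413, -0.293, 0.003], 0.68)]
splitter_cube [([0.637, -0.249, 0.006], 0.59)]
case_tray [([0.638, -0.046, 0.005], 0.75)]
tube_tray [([0.438, 0.331, -0.002], 0.97)]
cube_tray [([0.442, 0.162, 0.004], 0.74)]
mirror_stand [([0.641, -0.421, -0.0], 0.94)]
dropper_bottle [([0.643, 0.37, 0.001], 0.63)]
1.1 [-1.62490401e-05  8.33705446e-01  5.52209405e-01  4.39622739e-05]
```

View pics/scene0.png

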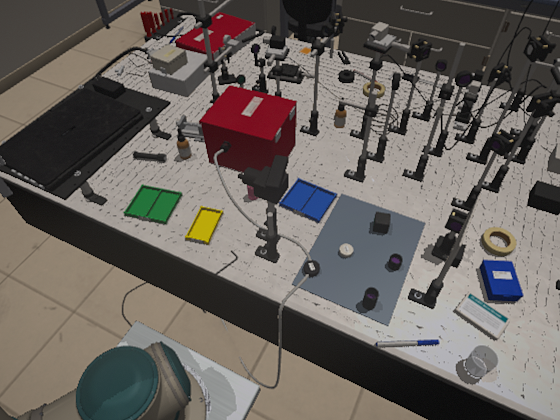

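View pics/side0.png

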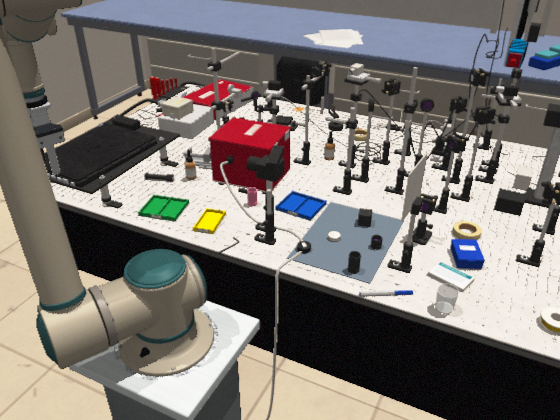

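The pictures show all the parts. In the scene view the black case is at (311,268), the white case (346,250), the short tube (395,262), the long tube (371,297) and the cube (382,222). The trays are at (308,200) blue, (154,204) green and (205,225) yellow. The pink decoy is behind the camera post at about (252,190). Next I'll fit the arm geometry from IK, then look from above with the wrist camera.

```bash
cat > h.py <<'E'
from plant import r, gripper_to, inverse_kinematics as ik, vision, models, telemetry as T
import numpy as np, cv2
def down(yaw):  # tool x axis at world angle yaw, z down
    return np.array([0,np.cos(yaw/2),np.sin(yaw/2),0])
def near_yaw(yaw,p):
    # choose half-turn with j6 nearest centre
    best=None
    for k in (0,np.pi,-np.pi):
        q=ik(p,down(yaw+k))
        if q is not None and (best is None or abs(q[5])<best[0]): best=(abs(q[5]),yaw+k,q)
    return best
E
python3 - <<'E'
from h import *
from scipy.optimize import least_squares
D=[]
for x in (.35,.5,.65,.8):
  for z in (.02,.2,.4):
    for t in (0,.4):  # tilt about world y
      q=np.array([0,np.cos(np.pi/2),0,0]); 
      from scipy.spatial.transform import Rotation as R
      Q=(R.from_euler('y',t)*R.from_euler('x',np.pi)).as_quat()[[3,0,1,2]]
      j=ik([x,0,z],Q)
      if j is not None and abs(j[3])<.01: D.append((x,z,j))
def fk(P,j):
    a,h,L1,L2,o,L3=P; s=j[1]+j[2]; u=s+j[4]
    return np.array([a+L1*np.sin(j[1])+L2*np.sin(s)+o*np.cos(s)+L3*np.sin(u), h+L1*np.cos(j[1])+L2*np.cos(s)-o*np.sin(s)+L3*np.cos(u)])
f=least_squares(lambda P:np.concatenate([fk(P,j)-[x,z] for x,z,j in D]),[0,.3,.4,.4,0,.25])
print(len(D),f.x.round(4),f.cost)
for p in [(.65,-.02,.03),(.65,-.075,.03),(.44,-.144,.02),(.419,-.296,.04),(.544,-.319,.03),(.641,-.248,.04),(.44,.30,.03)]:
    j=ik(p,down(0)); 
    if j is None: print(p,None);continue
    a,h,L1,L2,o,L3=f.x; e=[a+L1*np.sin(j[1]),h+L1*np.cos(j[1])]; s=j[1]+j[2]
    print(p,np.round(j,2),'elbow',np.round(e,3),'wrist',np.hypot(p[0],p[1]).round(3),round(p[2]+L3,3))
for p in [(.53,-.24,.38)]:
    b=near_yaw(0,p); r.move_l([.224,.529,.4],vel=.3); r.move_to(p,down(b[1]))
im=vision.snapshot("wrist"); k=vision.get_calibration("wrist"); cv2.imwrite("pics/w1.png",im[:,:,::-1])
import pickle; pickle.dump((im,k),open("w1.pkl","wb")); print(k,T.current_t())
for t in "black_case white_case short_tube long_tube splitter_cube case_tray".split():
    print(t,[(np.round(d["at"],3).tolist(),round(d["score"],2)) for d in models.mark_of(t,"wrist")])
E
```

```text
12 [ 0.0064 -1.2457  0.625   0.4205  0.0593 -1.0203] 2.5079870042173498e-06
(0.65, -0.02, 0.03) [-0.14  0.54  1.6  -0.    0.99 -0.14] elbow [ 0.33  -0.711] wrist 0.65 -0.99
(0.65, -0.075, 0.03) [-0.22  0.55  1.59 -0.    1.   -0.22] elbow [ 0.333 -0.713] wrist 0.654 -0.99
(0.44, -0.144, 0.02) [-0.47  0.34  2.04 -0.    0.77 -0.47] elbow [ 0.214 -0.656] wrist 0.463 -1.0
(0.419, -0.296, 0.04) [-0.75  0.37  1.91 -0.    0.87 -0.75] elbow [ 0.231 -0.663] wrist 0.513 -0.98
(0.544, -0.319, 0.03) [-0.64  0.52  1.65 -0.    0.97 -0.64] elbow [ 0.317 -0.704] wrist 0.631 -0.99
(0.641, -0.248, 0.04) [-0.47  0.58  1.5  -0.    1.06 -0.47] elbow [ 0.349 -0.723] wrist 0.687 -0.98
(0.44, 0.3, 0.03) [ 0.47  0.4   1.88 -0.    0.86  0.47] elbow [ 0.253 -0.671] wrist 0.533 -0.99
{'fx': 369.63660146885144, 'fy': 369.63660146885144, 'cx': 277.20790872222045, 'cy': 212.79130569884077, 'position': array([ 0.53041179, -0.16050355,  0.53436186]), 'orientation': array([ 1.36543133e-01,  9.90633664e-01,  5.86282974e-04, -7.56255573e-04])} 4.775
black_case [([0.439, -0.141, 0.004], 0.84)]
white_case [([0.528, -0.2, 0.002], 0.8)]
short_tube [([0.542, -0.316, 0.001], 0.88)]
long_tube [([0.419, -0.294, 0.006], 0.81)]
splitter_cube [([0.642, -0.244, 0.006], 0.72), ([0.529, -0.199, 0.002], 0.19)]
case_tray [([0.642, -0.043, -0.001], 0.93), ([0.44, -0.14, 0.001], 0.41), ([0.542, -0.314, 0.002], 0.36)]
```

View pics/w1.png

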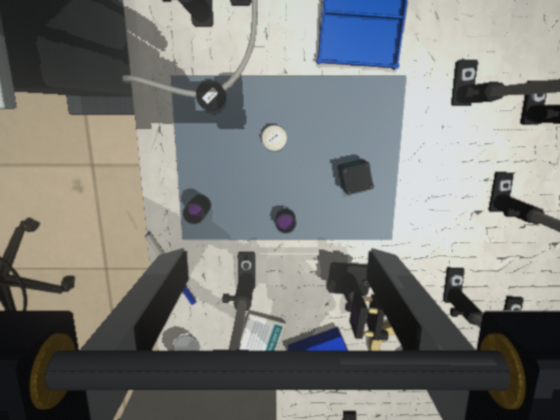

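The overhead view shows the black case at (210,95), the white case (274,138), the cube (355,176) slightly rotated, the long tube (195,208) and the short tube (285,221). The blue tray is at top right and nearly square to the axes. A cable ends near the black case, so I'll zoom in there and on the cube.

Run:
```python
import cv2,pickle,numpy as np
im,k=pickle.load(open("w1.pkl","rb"))
from scipy.spatial.transform import Rotation as R
bgr=np.ascontiguousarray(im[:,:,::-1])
a=cv2.resize(bgr[50:125,120:220],(400,300),interpolation=2); b=cv2.resize(bgr[145:205,325:395],(350,300),interpolation=2)
b=cv2.convertScaleAbs(b,alpha=3,beta=10);a=cv2.convertScaleAbs(a,alpha=1.6)
cv2.imwrite("pics/z1.png",np.hstack([a,b]))
```

```text
(no output)
```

View pics/z1.png

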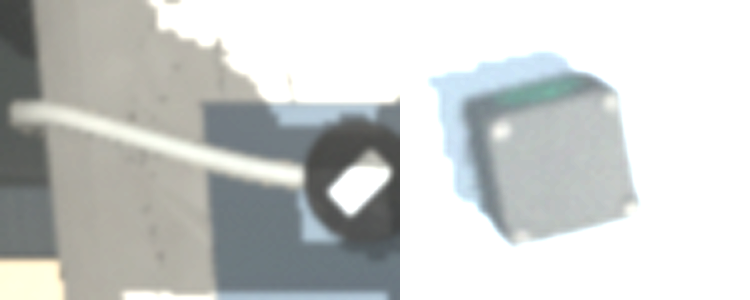

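```bash
cat >> h.py <<'E'
from scipy.spatial.transform import Rotation as R
def back(px,k,z):
    px=np.atleast_2d(np.array(px,float)); M=R.from_quat(np.array(k["orientation"])[[1,2,3,0]]).as_matrix()
    d=np.c_[(px[:,0]-k["cx"])/k["fx"],(px[:,1]-k["cy"])/k["fy"],np.ones(len(px))]@M.T
    p=np.array(k["position"]); return p+d*((z-p[2])/d[:,2])[:,None]
def rect(mask,k,z):
    v,u=np.nonzero(mask); w=back(np.c_[u,v],k,z)[:,:2]
    c,s,a=cv2.minAreaRect((w*1000).astype(np.float32)); return np.round(c,1),np.round(s,1),round(a,1)
HI=.40; MAT=.003; FLOOR=.004
def go(p,yaw): r.move_to(p,down(yaw))
def pick(x,y,yaw,h,opening,grip=20):
    z=MAT+h+r.nose_length
    gripper_to(opening); go([x,y,HI],yaw); r.move_l([x,y,z+.07],vel=.3)
    hit=r.move_l([x,y,z],vel=.08,guard=10)
    gripper_to(0,grip); o=T.current_opening(); r.move_l([x,y,z+.03],vel=.1); r.move_l([x,y,HI],vel=.35)
    print("pick hit",hit,"open",round(o,4),"now",round(T.current_opening(),4),"t",round(T.current_t(),1))
def place(x,y,yaw,h,width):
    z=FLOOR+h+r.nose_length
    go([x,y,HI],yaw); r.move_l([x,y,z+.05],vel=.3); r.move_l([x,y,z+.006],vel=.08)
    hit=r.move_l([x,y,z-.002],vel=.02,guard=3); zz=T.current_ee_pos()[2]-z
    gripper_to(width+.016); r.move_l([x,y,z+.06],vel=.15); r.move_l([x,y,HI],vel=.35)
    print("place hit",hit,"dz",round(zz,4),"t",round(T.current_t(),1))
E
python3 - <<'E'
from h import *
import pickle
im,k=pickle.load(open("w1.pkl","rb"))
c=np.array([(500,130),(610,100),(632,210),(518,238)],float); c=(c-[400,0])/5+[325,145]
w=back(c,k,.043)[:,:2]; print("cube",w.mean(0).round(4)); e=np.roll(w,-1,0)-w; print(np.degrees(np.arctan2(e[:,1],e[:,0])).round(1),np.linalg.norm(e,axis=1).round(4))
vision.snapshot("scene");ks=vision.get_calibration("scene");vision.snapshot("side");kd=vision.get_calibration("side")
for t in ["case_tray","tube_tray","cube_tray"]:
    for c,kk in (("scene",ks),("side",kd)):
        d=models.regions_of(t,c)
        if d: print(t,c,rect(d[0]["pixels"],kk,.014),round(d[0]["score"],2))
for t,z in (("black_case",.019),("white_case",.017)):
    d=models.regions_of(t,"wrist")
    if d: print(t,rect(d[0]["pixels"],k,z))
pick(.441,-.142,0,.004,.070)
im=vision.snapshot("wrist");cv2.imwrite("pics/w2.png",im[:,:,::-1])
E
```

```text
cube [ 0.6384 -0.2512]
[  15.6  -75.1 -165.6  102.2] [0.03   0.0309 0.0314 0.0302]
case_tray scene (array([638. , -44.7]), array([126.5, 114.6]), 86.2) 0.87
case_tray side (array([628.9, -45.3]), array([128.6, 120.3]), 86.5) 0.83
tube_tray scene (array([439.5, 330.3]), array([114.2, 128.7]), 11.5) 0.87
tube_tray side (array([430., 323.]), array([129.3, 123.8]), 11.7) 0.91
cube_tray scene (array([439.7, 161.4]), array([115.2,  67.7]), 12.7) 0.56
cube_tray side (array([434.5, 159.6]), array([128.1,  71.1]), 12.4) 0.81
black_case (array([ 441.4, -143. ]), array([37.8, 37.7]), 42.8)
pick hit False open 0.0391 now 0.0384 t 11.1
```

View pics/w2.png

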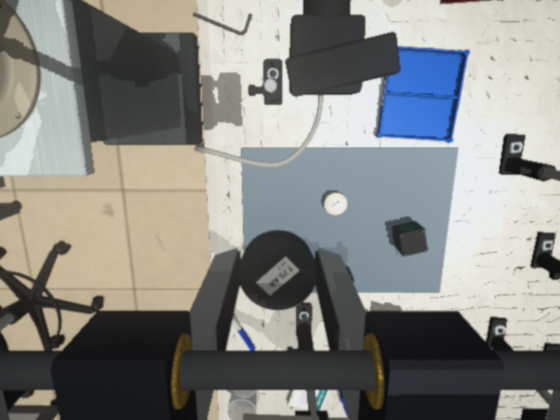

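The black case is in the fingers (opening 39 mm) at (277,272), and the blue tray at (420,95) is turned by about −4°. Next: place it and do the white case.

Run:
```python
from h import *
y=np.radians(-3.6)
place(.647,-.016,y,.004,.039)
pick(.526,-.1975,0,.004,.066)
place(.645,-.0725,y,.004,.034)
go([.53,-.20,.40],0)
im=vision.snapshot("wrist");cv2.imwrite("pics/w3.png",im[:,:,::-1])
```

```text
place hit True dz -0.0004 t 16.4
pick hit False open 0.0334 now 0.0337 t 22.1
place hit True dz -0.0005 t 27.1
```

View pics/w3.png

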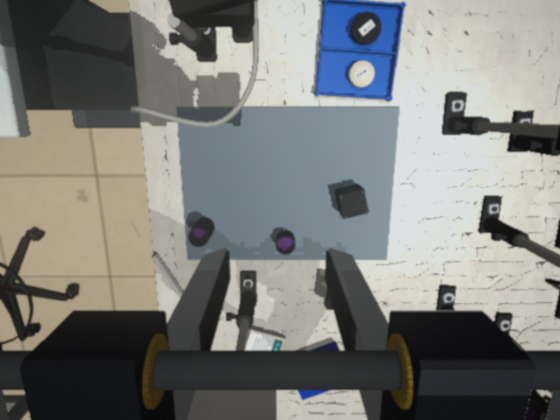

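Both cases are in their blue bays, at (367,28) and (361,73). Now the tubes.

Run:
```python
from h import *
y=np.radians(12)
pick(.543,-.3175,0,.004,.066)
place(.432,.359,y,.004,.030)
pick(.417,-.2945,0,.010,.066)
place(.444,.301,y,.010,.030)
go([.44,.20,.40],y)
im=vision.snapshot("wrist");cv2.imwrite("pics/w4.png",im[:,:,::-1])
```

```text
pick hit False open 0.0295 now 0.0297 t 33.3
place hit True dz -0.0 t 40.1
pick hit False open 0.0294 now 0.0294 t 47.3
place hit True dz 0.0 t 53.7
```

View pics/w4.png

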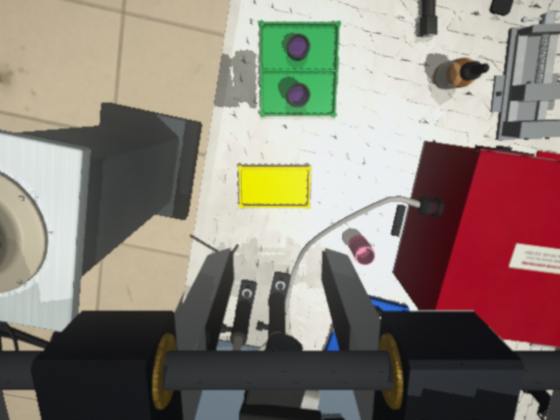

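Both tubes stand in the green bays at (297,46) and (297,95). The yellow tray at (275,186) is square to the 12° tool yaw. Now the cube.

Run:
```python
from h import *
pick(.640,-.248,np.radians(15),.006,.080)
place(.440,.1625,np.radians(12),.006,.038)
print(T.current_opening())
go([.44,.10,.42],np.radians(12))
im=vision.snapshot("wrist");cv2.imwrite("pics/w5.png",im[:,:,::-1])
im=vision.snapshot("scene");cv2.imwrite("pics/s5.png",cv2.resize(im[90:330,100:480,::-1],(760,480),interpolation=2))
for c in("scene","wrist"):
  for t in "black_case white_case short_tube long_tube splitter_cube mirror_stand dropper_bottle".split():
    print(c,t,[(np.round(d["at"],3).tolist(),round(d["score"],2)) for d in models.mark_of(t,c)][:2])
```

```text
pick hit False open 0.038 now 0.0383 t 61.2
place hit True dz -0.0001 t 67.2
0.05399216466338655
scene black_case [([0.65, -0.019, 0.009], 0.69)]
scene white_case [([0.441, 0.168, -0.0], 0.55), ([0.649, -0.071, 0.006], 0.4)]
scene short_tube [([0.433, 0.358, 0.002], 0.65)]
scene long_tube [([0.446, 0.302, 0.001], 0.75)]
scene splitter_cube [([0.441, 0.164, 0.008], 0.82)]
scene mirror_stand [([0.641, -0.422, 0.004], 0.82)]
scene dropper_bottle [([0.645, 0.369, -0.002], 0.54)]
wrist black_case [([0.647, -0.018, 0.007], 0.67)]
wrist white_case [([0.65, -0.074, 0.004], 0.64)]
wrist short_tube [([0.639, -0.043, -0.002], 0.5)]
wrist long_tube [([0.591, 0.102, 0.003], 0.93), ([0.448, 0.3, 0.006], 0.57)]
wrist splitter_cube [([0.442, 0.163, 0.006], 0.64)]
wrist mirror_stand [([0.644, -0.017, 0.005], 0.71), ([0.45, 0.3, 0.003], 0.6)]
wrist dropper_bottle [([0.644, 0.368, -0.0], 0.96)]
```

View pics/w5.png

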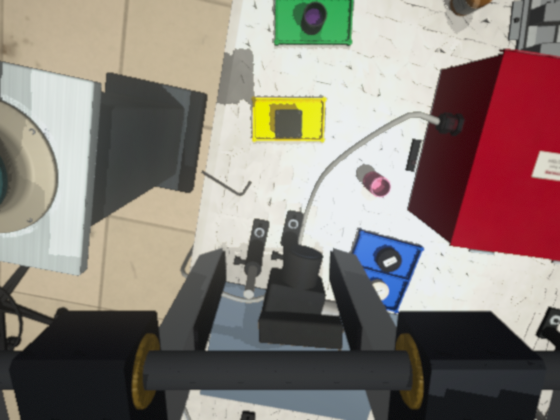

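View pics/s5.png

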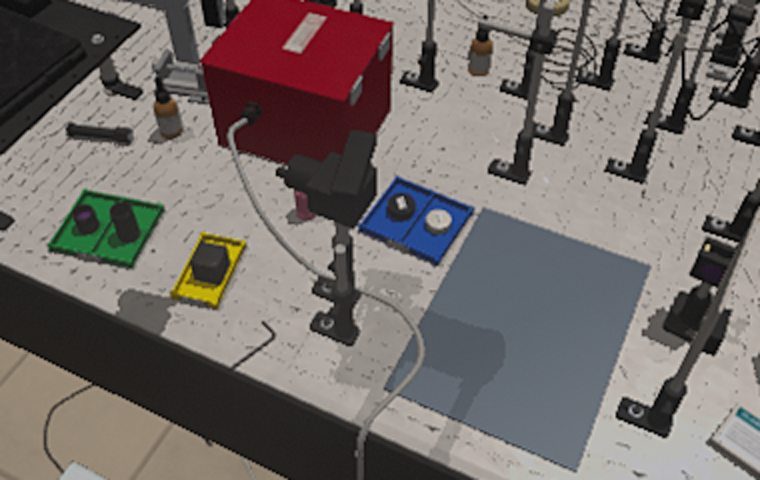

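All five parts sit in their bays: the cube in yellow at (210,262), the tubes in green at (85,220) and (125,220), and the cases in blue at (402,207) and (438,220). The mat is empty and both bystanders are where they started.

```bash
python3 -c "
from h import *
r.sign_off(); print(T.current_t())"
```

```text
the job is handed in; nothing more can be done
the job is handed in; nothing more can be done
```

All five parts are in their trays and the job is handed in at about 69 s of the 128 s allowed. The black and white cases are in the two blue bays, the short and long tubes stand in the two green bays, and the cube stands in the yellow tray.

- **Placing:** each part was lowered until it touched the bay floor, within 0.5 mm of the expected height, before the fingers opened.
- **Last checks:** the final pictures and network positions show every part inside its bay. The mirror stand and the dropper bottle are within the networks' error of where they started.
- **Disagreements:** the networks gave a few false matches. In the last scene view the top match for the white case was the cube's position. In the last wrist view they confused the long tube with the pink one, and placed the short tube and the mirror stand wrongly. The pictures contradict all of these.
- **Not checked directly:** I did not measure flatness after release; I judged it from the contact heights and the pictures.

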